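Tighten the deep-set nut of the projector drive housing

ROBOT

A 6-joint arm with a two-finger parallel gripper is mounted at the origin on the work surface. World frame = base frame: x ahead of the robot, y to its left, z up, the work surface at z = 0. Lengths are in m, angles in rad, forces in N, time in s.
With the tool pointing down it reaches from about 0.25 to 0.725 m from the base axis. Payload 4 kg.
Tool frame: the origin (TCP) lies on the centre line of the jaws, within the pads' length; the fingertips stand 17 mm ahead of it and the grasp point (between the pads) lies 2 mm behind it; z points along the fingers, y is the line along which they close (so a half turn about z gives the same grasp; the last joint's range is limited). The gripper opens to 85 mm and grips with 20 to 120 N. Pads are 22 mm wide; open, the fingers measure 114 mm over their backs; the gripper's body (76 mm by 85 mm) begins 54 mm behind the grasp point. The pads swing forward as they close: fully open they stand 13 mm farther back than shut.
Start: joints at [-1.181, 0.241, 0.005, 1.335, 0, 1.571], TCP at [0.19, -0.462, 0.248] pointing down, gripper open.
Joint ranges: [-2.72, 2.72], [-1.05, 1.87], [-1.09, 1.28], [-1.99, 2.15], [-1.42, 1.44], [-3.14, 3.14]. Speed limits (rad/s): [2.79, 2.79, 3.14, 3.14, 3.14, 3.14].

INTERFACE

Orientations are given as a unit quaternion [x, y, z, w].
In Python, from workcell import bot, camera, get_calibration gives the robot as it stands.
- The arm moves only by the tool apply_moves, never from a script. Its argument "steps" is a list of rows, each a list of 3 entries, a list of its own where there are three numbers: the shift along the tool's x, y, z as a fraction of full scale, then the turn, a rotation vector about the tool's x, y, z as a fraction of full scale, then the opening, from 0 (shut) to 1 (fully open). A call has exactly 8 rows; each row shifts and turns the commanded pose from where the row before left it, along the tool's axes as they then stand; what a row does not reach is not made up. Full scale, the value 1, is 20 cm for a shift and pi rad for a turn. A row lasts 1/12 s, in which the tool goes at most 41.7 mm and 7.16 degrees, less where a joint would pass 70% of its speed; a pose out of reach is approached as far as the arm can. A call with a number of a shift or a turn outside -1 to 1 is refused whole. A call with a gripper value outside its range is refused whole. The fingers move at their own pace and stop on an object; the grip force is fixed at half the most. Time passes only in rows, so rows that do not move let the fingers close, or fill a call up. It gives the time, the measured TCP pose, the force, the opening and the grip force at its end, in the units of the state.
- bot.get_obs(): the state, without advancing time (a new reading comes with each control period).
- camera(name): name is "scene" or "top" or "wrist"; returns (picture, depth): 420x560x3 uint8, red, green, blue; 420x560 float32, m along the optical axis (not along the pixel's ray), 0 where there is no reading.
- get_calibration(name): a dict with "fov_y" (degrees; the focal length in pixels is half the picture's height over the tangent of half this angle, whatever the lens; pixels are square), "cx", "cy" (the principal point, pixels), "dist_coeffs" ([k1, k2, p1, p2, k3] as OpenCV has them; the pictures are not rectified), "rvec" (rotation vector, rad) and "tvec" (3), from world to camera coordinates, as OpenCV has them. Camera axes: x right, y down, z forward; pixel columns grow to the right and rows downward; lengths in m; the calibration is good to about 2 mm. A picture is of the moment at which its call begins: read the wrist's pose just before it. get_calibration takes no time and is no camera call; for the wrist camera it gives the pose at the moment of the call.
- bot.job_done(): hands the job in; it is judged then, once.
The state is a dict: "clock": time; "joint_pos": joint angles; "joint_vel": joint speeds; "tau": joint torques, N m; "eef_pos": TCP position; "tool_rot": TCP orientation; "ft_force": force on the tool from outside, world axes, zero at the start; "ft_torque": the same for the moment, N m; "grip_width": finger opening in m; "grasp_force": force on a finger pad.
Only numpy, scipy, OpenCV 4.12 (cv2) and the standard library are available. Lean on these libraries where they do the work, as an engineer would, in place of code of your own. Each camera call takes 0.05 s, during which the arm holds its last target. There are 200 camera calls.

TASK

The square nut at the bottom of the deep bore in the projector's drive housing has worked loose. Take the long socket key from its wooden stand, feel it fully down over the nut without forcing it, turn the nut clockwise until it comes up against its stop, and do not strain it there. Then put the key back upright, fully down in its stand, and leave the lens barrels, the crank and the carbon box where they are.

Things in the scene. Friction and masses are not known exactly. Their poses are not given: they have to be found in the camera images.
- housing: Fixed dark cast block 120 (its x) x 110 (its y) x 110 mm high on a foot flange 150 x 130 x 12 mm, brass disc on its +x side. Origin: centre of its underside. A vertical round bore 44 mm wide, 90 mm deep, mouth slightly chamfered, runs down its middle, with a square nut on its floor. How the nut's flats lie is not measured, varies, and has nothing to do with the housing's yaw or joint nut.
- bore_mouth (a point): Centre of the bore's mouth, on the housing's top face, 110 mm above its underside.
- bore_floor (a point): Centre of the bore's floor, 90 mm below the mouth. A square steel nut, 24 mm across flats and 16 mm high, stands centred on it. The key is fully on the nut when its socket rim rests on this floor.
- nut (a joint): How far the nut is screwed up, rad: grows as it turns clockwise seen from above; fixed stop at 1.40, tight above 1.33. Starts between 0.5 and 0.9, drags with about 0.12 N m all the way, stays where it is left. The socket has about 0.09 rad of play either way on the nut.
- key: Loose long socket key, upright, 165 mm, 0.33 to 0.57 kg. Origin: centre of the socket's open lower rim, z up. Steel socket 42 mm wide, 32 tall, square recess 26 wide, 20 deep, flats square to key x and y; 14 mm shaft; on top a flat wooden handle 60 long (key x) x 14 thick (key y) x 40 tall, 125 to 165 mm above the origin. Keep below 80 N (pressing, or twisting at about 0.7 N m) between key and housing or nut.
- key_grip (a point): Middle of the key's wooden handle, 145 mm above the rim.
- stand: Fixed wooden block 90 x 90 x 60 mm high, origin at the centre of its underside, with one vertical round hole 47 mm wide and 50 mm deep from its top, where the key stands with its rim on the hole's floor. The key may stand in it at any yaw.
- stand_floor (a point): Centre of the floor of the stand's hole, 10 mm above the stand's underside.
- lens_a: Bystander: loose brass lens barrel, 52 mm wide, 85 mm tall, standing; origin at the centre of its underside.
- lens_b: Bystander: the other brass lens barrel, the same size.
- rewind_crank: Bystander: loose copper crank lying flat, arm 110 mm along its y from the hub (origin, underside), upright wooden knob 57 mm tall at the end.
- carbon_box: Bystander: loose grey enamel box 220 (its x) x 80 x 45 mm; origin at the centre of its underside.

How it is judged:
By the outcome, as a careful person would: the job done as asked, in the order asked, and still so for the second after the job is handed in, with the robot touching nothing.
It also fails if it takes over 72 s, if anything falls off the work surface, if the arm or the gripper's body presses on something with over 40 N, if the wrist force passes 120 N, or if a joint passes its speed limit or range.

## Working session

There is one attempt and no reset: what is moved stays moved. The work goes in short steps, Python scripts to look and compute and a tool call to move; the robot and the scene stay as the last step left them, time stands still between calls to the robot, and variables do not carry over. Pictures are saved under pics/ and viewed, at most 10 in all, crops included, and the job is handed in when it is done.

Besides the shell and the picture viewer there is one more tool, called after "Emit:" as name(argument=value, ...) on one line, values as JSON. apply_moves: Moves the arm, as the interface text tells. Its arguments: {"type":"object","properties":{"steps":{"type":"array"}},"required":["steps"]}

```bash
mkdir -p pics; ls
cat > h.py <<'E'
import numpy as np, cv2
from workcell import bot, camera, get_calibration
from scipy.spatial.transform import Rotation as R
def cal(n):
    c=get_calibration(n); f=210/np.tan(np.radians(c["fov_y"])/2)
    K=np.array([[f,0,c["cx"]],[0,f,c["cy"]],[0,0,1.]])
    return K,np.array(c["dist_coeffs"],float),cv2.Rodrigues(np.array(c["rvec"],float))[0],np.array(c["tvec"],float).ravel()
def cloud(n,d,C=None):
    K,D,Rm,t=C or cal(n); v,u=np.mgrid[0:420,0:560]
    p=cv2.undistortPoints(np.stack([u,v],-1).reshape(-1,1,2).astype(float),K,D).reshape(420,560,2)
    P=np.dstack([p*d[...,None],d]); W=(P-t)@Rm
    W[d<=0]=np.nan
    return W
def rayz(n,px,z,C=None):
    K,D,Rm,t=C or cal(n); p=cv2.undistortPoints(np.array(px,float).reshape(-1,1,2),K,D).reshape(-1,2)
    r=np.c_[p,np.ones(len(p))]@Rm; o=-Rm.T@t
    return o+r*((z-o[2])/r[:,2])[:,None]
E
python3 - <<'E'
from h import *
for n in ("scene","top"):
    C=cal(n);a,d=camera(n); np.savez(n+".npz",a=a,d=d); cv2.imwrite(f"pics/{n}0.png",a[...,::-1])
    print(n,C, (d>0).mean())
o=bot.get_obs();print(o)
E
```

```text
pics
scene (array([[504.81675459,   0.        , 287.25881665],
       [  0.        , 504.81675459, 213.91468719],
       [  0.        ,   0.        ,   1.        ]]), array([0.01045784, 0.        , 0.        , 0.        , 0.        ]), array([[-6.04402061e-01,  7.96679290e-01,  5.08379986e-04],
       [ 4.40793446e-01,  3.34940092e-01, -8.32776244e-01],
       [-6.63625863e-01, -5.03107587e-01, -5.53609491e-01]]), array([ 0.29408564, -0.22222222,  1.90869314])) 0.9960289115646258
top (array([[536.85831661,   0.        , 289.52975779],
       [  0.        , 536.85831661, 214.35593546],
       [  0.        ,   0.        ,   1.        ]]), array([0.01337697, 0.        , 0.        , 0.        , 0.        ]), array([[-0.01666412, -0.9998578 ,  0.00258747],
       [-0.97518326,  0.01568138, -0.22084315],
       [ 0.22077117, -0.00620342, -0.9753059 ]]), array([0.12962304, 0.6441138 , 1.12139973])) 0.9958673469387755
{'clock': 0.1, 'joint_pos': array([-1.18098084e+00,  2.41335368e-01,  3.87741768e-03,  1.33520574e+00,
       -2.03214190e-05,  1.57077446e+00]), 'joint_vel': array([ 1.25330023e-04, -1.10942469e-03,  3.44494190e-03, -1.46324719e-03,
        5.03104143e-05,  2.78492739e-04]), 'tau': array([ 1.11941277e-03, -3.73136902e+01,  2.53010774e+01,  1.08423375e-02,
        2.08534357e-04, -1.00619016e-05]), 'eef_pos': array([ 0.18980312, -0.4620041 ,  0.24751013]), 'tool_rot': array([ 9.81062995e-01,  1.93686677e-01, -1.90790519e-04, -9.14039355e-04]), 'ft_force': array([0.28683105, 0.51444944, 0.19984401]), 'ft_torque': array([ 0.04832504, -0.0056224 , -0.02716358]), 'grasp_force': 0.0, 'grip_width': 0.08504502522774474}
```

View pics/top0.png

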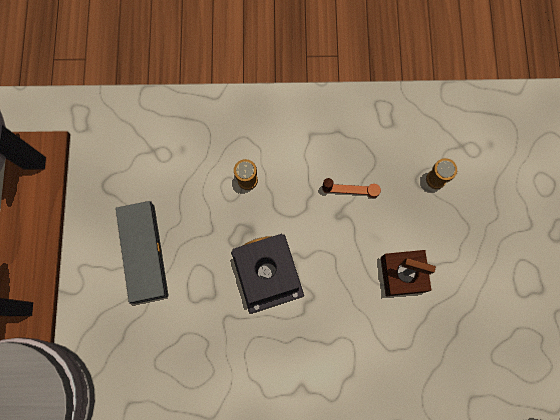

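View pics/scene0.png

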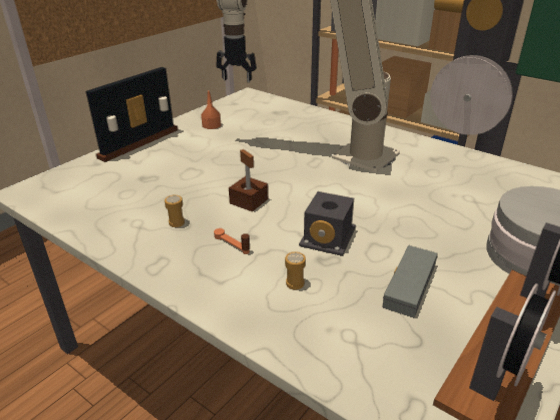

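The top view shows the housing's bore at about (265,269), the stand at (407,272) with the key handle running from (405,263) to (434,268). The crank is at (350,189), the lenses at (245,173) and (444,170), and the box at (141,252).

Run:
```python
from h import *
for n in ("top","scene"):
    z=np.load(n+".npz"); W=cloud(n,z["d"]).reshape(-1,3); C=cal(n)
    print(n,'tablez',np.nanmedian(W[:,2]))
    if n=="top":
        c0=rayz(n,[[265,270]],.11)[0];c1=rayz(n,[[407,272]],.06)[0];c2=rayz(n,[[420,266]],.175)[0]
    print(c0,c1,c2)
    def face(c,r,lo,hi):
        m=(np.hypot(W[:,0]-c[0],W[:,1]-c[1])<r)&(W[:,2]>lo)&(W[:,2]<hi); return W[m]
    for nm,c,r,lo,hi in(("hous",c0,.1,.104,.118),("stand",c1,.08,.055,.066),("handle",c2,.05,.168,.182),("hup",c2,.06,.14,.19)):
        P=face(c,r,lo,hi)
        if len(P)<5: print(nm,len(P));continue
        q=cv2.minAreaRect((P[:,:2]*1000).astype(np.float32)); print(nm,len(P),q,P[:,2].mean(),np.median(P[:,2]))
# bore: circle fit of the hole edge in top
z=np.load("top.npz");d=z["d"];W=cloud("top",d)
crop=np.vstack([cv2.resize(z["a"][225:320,220:310],None,fx=6,fy=6,interpolation=cv2.INTER_CUBIC)])
crop2=cv2.resize(z["a"][225:320,365:455],None,fx=6,fy=6,interpolation=cv2.INTER_CUBIC)
cv2.imwrite("pics/crop1.png",cv2.resize(np.hstack([crop,crop2])[...,::-1],None,fx=.74,fy=.74))
```

```text
top tablez 4.97064211716404e-05
[0.51855433 0.17280028 0.11      ] [ 0.51518399 -0.13626352  0.06      ] [ 0.51371044 -0.13708655  0.175     ]
hous 2642 ((523.8602294921875, 172.56532287597656), (120.60340881347656, 109.84278106689453), 16.512357711791992) 0.11020297124138773 0.11023632024674193
stand 1176 ((516.150146484375, -137.12892150878906), (90.17932891845703, 91.14917755126953), 4.702651500701904) 0.06038572366615974 0.0604308713053735
handle 228 ((515.8167724609375, -137.09324645996094), (59.8059196472168, 14.900992393493652), 73.65078735351562) 0.17489239470049225 0.17522169782844518
hup 317 ((515.85498046875, -136.9853515625), (59.96114730834961, 14.947373390197754), 73.1622085571289) 0.16900224810781217 0.17396445348690082
scene tablez 0.0018890297169531912
[0.51855433 0.17280028 0.11      ] [ 0.51518399 -0.13626352  0.06      ] [ 0.51371044 -0.13708655  0.175     ]
hous 958 ((520.5795288085938, 173.90377807617188), (131.0037078857422, 112.71646881103516), 17.4958438873291) 0.11136470170237131 0.11171952758556458
stand 381 ((512.8624267578125, -135.06629943847656), (99.84825897216797, 94.80768585205078), 4.336289405822754) 0.06108682116930318 0.061244896133890434
handle 75 ((515.1129150390625, -133.01939392089844), (59.151527404785156, 19.382280349731445), 72.02427673339844) 0.17434798638112256 0.17502870039524565
hup 176 ((515.061767578125, -133.7171173095703), (65.78385925292969, 19.40432357788086), 71.58673858642578) 0.16287414340354672 0.16422907251953878
```

View pics/crop1.png

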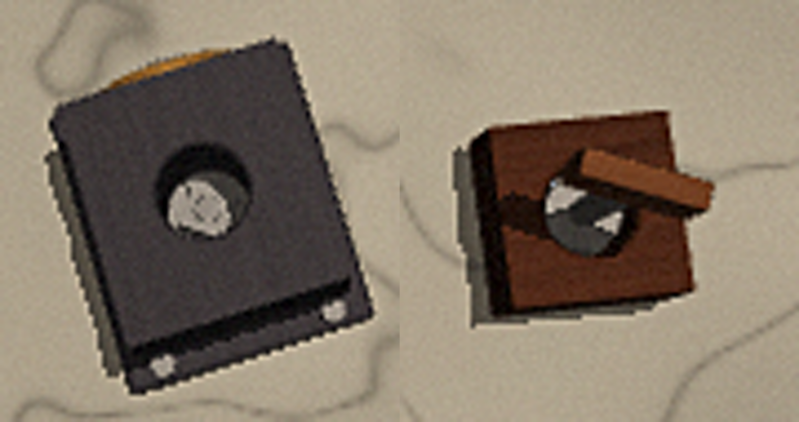

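The crops confirm the bore centre on the housing top and the key handle tilted over its stand hole. Next I'll find where the wrist camera sits so I can look down the bore.

```bash
cat >> h.py <<'E'
def st(): 
    o=bot.get_obs(); r=R.from_quat(o["tool_rot"]); x=r.as_matrix()[:,0]
    return o,o["eef_pos"],r,np.arctan2(x[1],x[0])
def plan(pos,yaw,n=None,p0=None,y0=None):
    """rows (shift fraction, z-turn fraction) to go straight to pos,yaw"""
    o,p,r,y=st()
    T=R.from_euler('z',yaw)*R.from_euler('x',np.pi)
    rv=(r.inv()*T).as_rotvec(); dp=np.array(pos)-p
    k=max(np.linalg.norm(dp)/.040,np.linalg.norm(rv)/.120); n=n or int(np.ceil(k/.9))
    print("clock %.2f now"%o["clock"],p.round(4),"yaw %.3f"%y,"q",o["joint_pos"].round(2),"n",n,"k%.1f"%k)
    for i in range(n):
        ri=r*R.from_rotvec(rv*i/n)
        print((ri.inv().apply(dp/n)/.2).round(4).tolist(),(rv/n/np.pi).round(4).tolist())
E
python3 - <<'E'
from h import *
o,p,r,y=st(); K,D,Rm,t=cal("wrist")
c=-Rm.T@t; print("cam in tool",r.inv().apply(c-p),"cam axes in tool\n",(r.as_matrix().T@Rm.T).round(3),K,D)
# candidate tool pose: camera straight above the bore
off=r.inv().apply(c-p)
for yaw in (.39,):
    T=R.from_euler('z',yaw)*R.from_euler('x',np.pi)
    print(np.array([.5239,.1726,0])-T.apply(off))
E
```

```text
cam in tool [ 0.08549811  0.00048935 -0.12470452] cam axes in tool
 [[ 0.002 -0.945 -0.328]
 [ 1.     0.001  0.001]
 [-0.    -0.328  0.945]] [[330.99275192   0.         279.93975665]
 [  0.         330.99275192 206.37532542]
 [  0.           0.           1.        ]] [-0.06528391  0.          0.          0.          0.        ]
[ 0.44463598  0.14054721 -0.12470452]
```

Run:
```python
from h import *
plan([.445,.1405,.20],.39,20)
```

```text
clock 0.10 now [ 0.1898 -0.462   0.2475] yaw 0.390 q [-1.18  0.24  0.    1.34 -0.    1.57] n 20 k16.4
[0.1163, -0.1151, 0.0121] [-0.0, 0.0, -0.0]
[0.1163, -0.1151, 0.0121] [-0.0, 0.0, -0.0]
[0.1163, -0.1151, 0.0121] [-0.0, 0.0, -0.0]
[0.1163, -0.1151, 0.0121] [-0.0, 0.0, -0.0]
[0.1163, -0.1151, 0.012] [-0.0, 0.0, -0.0]
[0.1163, -0.1151, 0.012] [-0.0, 0.0, -0.0]
[0.1163, -0.1151, 0.012] [-0.0, 0.0, -0.0]
[0.1163, -0.1151, 0.012] [-0.0, 0.0, -0.0]
[0.1163, -0.1151, 0.012] [-0.0, 0.0, -0.0]
[0.1163, -0.1151, 0.012] [-0.0, 0.0, -0.0]
[0.1163, -0.1151, 0.012] [-0.0, 0.0, -0.0]
[0.1163, -0.1151, 0.012] [-0.0, 0.0, -0.0]
[0.1163, -0.1151, 0.012] [-0.0, 0.0, -0.0]
[0.1163, -0.1151, 0.012] [-0.0, 0.0, -0.0]
[0.1163, -0.1151, 0.0119] [-0.0, 0.0, -0.0]
[0.1163, -0.1151, 0.0119] [-0.0, 0.0, -0.0]
[0.1163, -0.1151, 0.0119] [-0.0, 0.0, -0.0]
[0.1163, -0.1151, 0.0119] [-0.0, 0.0, -0.0]
[0.1163, -0.1151, 0.0119] [-0.0, 0.0, -0.0]
[0.1163, -0.1151, 0.0119] [-0.0, 0.0, -0.0]
```

Emit:
apply_moves(steps=[[[0.05,-0.05,0.0],[0,0,0],1],[[0.11,-0.11,0.01],[0,0,0],1],[[0.12,-0.12,0.01],[0,0,0],1],[[0.12,-0.12,0.01],[0,0,0],1],[[0.12,-0.12,0.01],[0,0,0],1],[[0.12,-0.12,0.01],[0,0,0],1],[[0.12,-0.12,0.01],[0,0,0],1],[[0.12,-0.12,0.01],[0,0,0],1]])

```text
clock: 0.77
eef_pos: [0.2859, -0.2311, 0.2339]
tool_rot: [0.981, 0.193, -0.0, -0.0]
ft_force: [1.3, 1.1, 0.8]
grip_width: 0.0857
grasp_force: 0.0
```

Emit:
apply_moves(steps=[[[0.12,-0.12,0.01],[0,0,0],1],[[0.12,-0.12,0.01],[0,0,0],1],[[0.12,-0.12,0.01],[0,0,0],1],[[0.12,-0.12,0.01],[0,0,0],1],[[0.12,-0.12,0.01],[0,0,0],1],[[0.12,-0.12,0.01],[0,0,0],1],[[0.12,-0.12,0.01],[0,0,0],1],[[0.12,-0.12,0.01],[0,0,0],1]])

```text
clock: 1.43
eef_pos: [0.3905, 0.0195, 0.218]
tool_rot: [0.981, 0.194, -0.0, 0.0]
ft_force: [0.7, -0.3, -0.4]
grip_width: 0.0851
grasp_force: 0.0
```

Emit:
apply_moves(steps=[[[0.12,-0.12,0.02],[0,0,0],1],[[0.12,-0.12,0.02],[0,0,0],1],[[0.12,-0.1,0.02],[0,0,0],1],[[0.05,-0.04,0.02],[0,0,0],1],[[0,0,0],[0,0,0],1],[[0,0,0],[0,0,0],1],[[0,0,0],[0,0,0],1],[[0,0,0],[0,0,0],1]])

```text
clock: 2.1
eef_pos: [0.437, 0.118, 0.2024]
tool_rot: [0.981, 0.193, -0.0, 0.0]
ft_force: [-0.5, 0.4, -0.2]
grip_width: 0.0855
grasp_force: 0.0
```

Run:
```python
from h import *
o,p,r,y=st();print(o["clock"],p,y,o["joint_pos"].round(3))
C=cal("wrist");a,d=camera("wrist");np.savez("w1.npz",a=a,d=d,Rm=C[2],t=C[3])
c=-C[2].T@C[3];print("cam",c)
q=cv2.projectPoints(np.array([[.5239,.1726,.11],[.5239,.1726,.036]]),cv2.Rodrigues(C[2])[0],C[3],C[0],C[1])[0].reshape(-1,2);print(q)
u,v=q[1].astype(int)
print(u,v);s=a[v-45:v+45,u-60:u+60]
cv2.imwrite("pics/w1.png",cv2.resize(s,None,fx=6,fy=6,interpolation=cv2.INTER_CUBIC)[...,::-1])
W=cloud("wrist",d,C);print(np.round(W[v-25:v+26:5,u-25:u+26:5,2]*1000))
m=(abs(W[...,2]-.11)<.006);P=W[m];print(cv2.minAreaRect((P[:,:2]*1000).astype(np.float32)),np.median(P[:,2]))
```

```text
2.1 [0.43698064 0.1179649  0.20244676] 0.38804383549769755 [ 0.264  0.175 -0.201  1.196 -0.     3.017]
cam [0.51635219 0.14993112 0.32709725]
[[250.12819019  65.6247272 ]
 [257.7647012   72.42526035]]
257 72
[[ 72.  58.  47.  38.  23.  20.  22.  35.  56.  96. 108.]
 [ 56.  41.  25.  20.  21.  20.  20.  22.  20.  67. 108.]
 [ 46.  25.  20.  19.  35.  34.  19.  20.  22.  28. 103.]
 [ 34.  20.  20.  35.  35.  35.  36.  19.  19.  20.  77.]
 [ 28.  21.  21.  36.  38.  38.  37.  36.  20.  19.  41.]
 [ 23.  21.  36.  35.  39.  38.  39.  34.  35.  20.  19.]
 [ 26.  19.  34.  34.  36.  38.  39.  35.  36.  21.  18.]
 [ 34.  21.  20.  36.  36.  38.  35.  34.  20.  20. 108.]
 [ 48.  19.  20.  20.  36.  35.  35.  21.  20.  21. 110.]
 [ 69.  39.  21.  19.  19.  34.  20.  21.  19. 109. 110.]
 [ 94.  71.  41.  19.  21.  20.  21.  21. 109. 109. 109.]]
((514.495849609375, 170.906005859375), (103.60765838623047, 110.65959167480469), 16.787294387817383) 0.10906988407229856
```

View pics/w1.png

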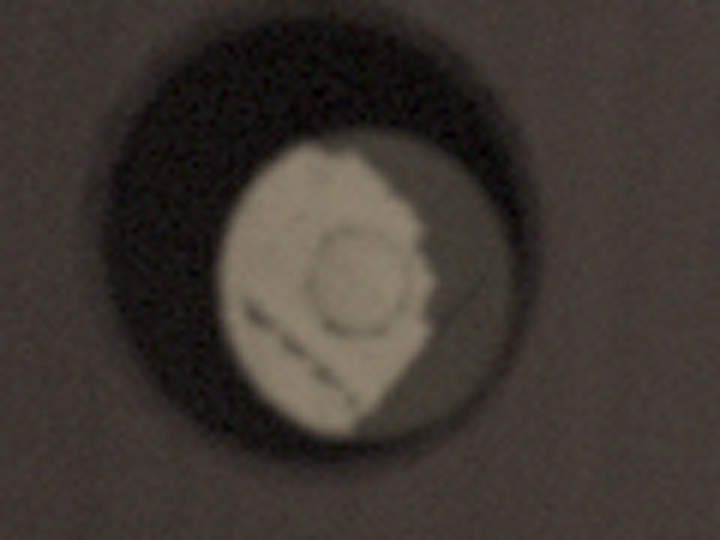

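The crop shows the nut in the bore, with its boss near (357,280) and one flat as the dark line from (245,308) to (355,400). The depth separates its top cleanly from the floor, so I'll fit its square from that.

Run:
```python
from h import *
z=np.load("w1.npz");K,D,_,_=cal("wrist");C=(K,D,z["Rm"],z["t"]);d=z["d"];W=cloud("wrist",d,C)
h=np.hypot(W[...,0]-.5239,W[...,1]-.1726)
m=((W[...,2]>.029)&(W[...,2]<.045)&(h<.0185)).astype(np.uint8)
n,l,s,c=cv2.connectedComponentsWithStats(m,connectivity=4);k=1+s[1:,4].argmax();P=W[l==k]
print(s[k],len(P),cv2.minAreaRect((P[:,:2]*1000).astype(np.float32)),P.mean(0))
# robust: best yaw/centre of 24 mm square by area overlap score with neighbours
A=W[(h<.02)&(W[...,2]<.045)]; lab=np.where(A[:,2]>.028,1,-1)
best=[]
for yw in np.arange(0,np.pi/2,.02):
  cs,sn=np.cos(yw),np.sin(yw)
  for cx in np.arange(.518,.530,.0005):
    for cy in np.arange(.166,.179,.0005):
      X=A[:,0]-cx;Y=A[:,1]-cy
      i=(abs(cs*X+sn*Y)<.012)&(abs(-sn*X+cs*Y)<.012)
      best.append((np.where(i,lab,-lab).sum()/len(A),yw,cx,cy))
best.sort(reverse=True)
B=np.array(best[:15]);print(B[0],B.mean(0),B.std(0))
# bore rim circle: fit boundary of top-face mask
t=W[(abs(W[...,2]-.11)<.004)&(h<.03)&(h>.015)]
from scipy.optimize import minimize
# max-radius empty circle
g=[(np.hypot(t[:,0]-x,t[:,1]-y)**1,x,y) for x in np.arange(.518,.53,.0005) for y in np.arange(.166,.179,.0005)]
b=max(g,key=lambda q:np.percentile(q[0],2));print("bore",b[1:],np.percentile(b[0],2))
```

```text
[237  52  40  44 885] 885 ((522.7286376953125, 173.0126953125), (24.19837188720703, 24.130897521972656), 71.26005554199219) [0.52285398 0.17304548 0.03582954]
[0.97351756 1.26       0.523      0.173     ] [0.96353867 1.24666667 0.5228     0.17323333] [0.00444285 0.02385139 0.00024495 0.00024944]
bore (np.float64(0.5224999999999995), np.float64(0.17300000000000001)) 0.021971341516225366
```

Emit:
apply_moves(steps=[[[-0.014,0.166,-0.043],[0,0,0],1],[[-0.014,0.166,-0.043],[0,0,0],1],[[-0.014,0.166,-0.043],[0,0,0],1],[[-0.014,0.166,-0.043],[0,0,0],1],[[-0.015,0.166,-0.043],[0,0,0],1],[[-0.015,0.166,-0.043],[0,0,0],1],[[-0.015,0.166,-0.043],[0,0,0],1],[[-0.015,0.166,-0.043],[0,0,0],1]])

```text
clock: 2.82
eef_pos: [0.5164, -0.138, 0.2722]
tool_rot: [0.981, 0.193, 0.0, 0.0]
ft_force: [0.4, 0.2, 0.5]
grip_width: 0.0853
grasp_force: 0.0
```

Emit:
apply_moves(steps=[[[0,0,0],[0,0,-0.036],1],[[0,0,0],[0,0,-0.036],1],[[0,0,0],[0,0,-0.036],1],[[0,0,0],[0,0,-0.036],1],[[0,0,0],[0,0,-0.036],1],[[0,0,0],[0,0,-0.036],1],[[0,0,0],[0,0,-0.036],1],[[0,0,0],[0,0,-0.036],1]])

```text
clock: 3.48
eef_pos: [0.5162, -0.1363, 0.2716]
tool_rot: [0.797, 0.604, 0.0, 0.0]
ft_force: [0.2, 1.2, -1.0]
grip_width: 0.0855
grasp_force: 0.0
```

Emit:
apply_moves(steps=[[[0,0,0],[0,0,-0.036],1],[[0,0,0],[0,0,-0.036],1],[[0,0,0],[0,0,-0.036],1],[[0,0,0],[0,0,-0.036],1],[[0,0,0],[0,0,-0.036],1],[[0,0,0],[0,0,-0.036],1],[[0,0,0],[0,0,-0.036],1],[[0,0,0],[0,0,-0.036],1]])

```text
clock: 4.15
eef_pos: [0.5162, -0.1363, 0.2716]
tool_rot: [0.452, 0.892, -0.0, 0.0]
ft_force: [-0.2, -0.7, -0.6]
grip_width: 0.0853
grasp_force: 0.0
```

Emit:
apply_moves(steps=[[[0,0,0],[0,0,-0.036],1],[[0,0,0],[0,0,-0.036],1],[[0,0,0],[0,0,-0.036],1],[[0,0,0],[0,0,-0.036],1],[[0,0,0],[0,0,-0.036],1],[[0,0,0],[0,0,-0.036],1],[[0,0,0],[0,0,-0.036],1],[[0,0,0],[0,0,-0.036],1]])

```text
clock: 4.82
eef_pos: [0.5162, -0.1363, 0.2716]
tool_rot: [0.017, 1.0, -0.0, 0.0]
ft_force: [0.3, 0.0, 0.2]
grip_width: 0.0859
grasp_force: 0.0
```

Emit:
apply_moves(steps=[[[0,0,0],[0,0,-0.036],1],[[0,0,0],[0,0,-0.036],1],[[0,0,0],[0,0,-0.036],1],[[0,0,0],[0,0,-0.036],1],[[0,0,0],[0,0,-0.036],1],[[0,0,0],[0,0,-0.036],1],[[0,0,0],[0,0,-0.036],1],[[0,0,0],[0,0,-0.036],1]])

```text
clock: 5.48
eef_pos: [0.5162, -0.1363, 0.2715]
tool_rot: [-0.422, 0.907, -0.0, 0.0]
ft_force: [-0.2, -0.8, 0.2]
grip_width: 0.0856
grasp_force: 0.0
```

Emit:
apply_moves(steps=[[[0,0,0],[0,0,-0.036],1],[[0,0,0],[0,0,-0.036],1],[[0,0,0],[0,0,-0.036],1],[[0,0,0],[0,0,-0.023],1],[[0,0,0],[0,0,0],1],[[0,0,0],[0,0,0],1],[[0,0,0],[0,0,0],1],[[0,0,0],[0,0,0],1]])

```text
clock: 6.15
eef_pos: [0.5168, -0.1356, 0.2713]
tool_rot: [-0.596, 0.803, -0.0, 0.0]
ft_force: [0.2, 0.3, -0.1]
grip_width: 0.0852
grasp_force: 0.0
```

Run:
```python
from h import *
o,p,r,y=st();print(o["clock"],p,y,o["joint_pos"].round(3),o["ft_force"],o["ft_torque"])
C=cal("wrist");a,d=camera("wrist");np.savez("w2.npz",a=a,d=d,Rm=C[2],t=C[3])
W=cloud("wrist",d,C);h=np.hypot(W[...,0]-.516,W[...,1]+.137)
for lo,hi,rr in((.169,.181,.04),(.054,.066,.075)):
    P=W[(W[...,2]>lo)&(W[...,2]<hi)&(h<rr)];print(len(P),cv2.minAreaRect((P[:,:2]*1000).astype(np.float32)),np.median(P[:,2]))
cv2.imwrite("pics/w2.png",a[...,::-1])
```

```text
6.15 [ 0.51679487 -0.13562279  0.27125621] -1.8644851725598095 [-0.257  0.301  0.146  1.415 -0.    -1.534] [ 0.16109921  0.29758485 -0.12325891] [-0.04212658 -0.01581781  0.02128312]
1545 ((514.958740234375, -137.59359741210938), (59.48600387573242, 13.974507331848145), 72.8730239868164) 0.1739752310215272
5298 ((515.4613037109375, -137.077392578125), (90.20439147949219, 90.74917602539062), 4.592144966125488) 0.05908887281809614
```

View pics/w2.png

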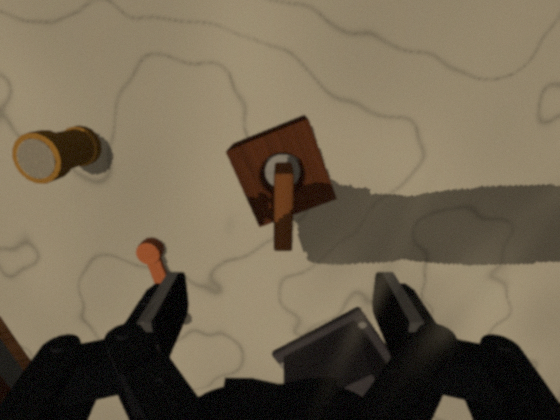

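The picture shows the handle at about (284,207) squarely between the fingers, and the fitted yaw agrees with the tool. Descending and gripping.

Emit:
apply_moves(steps=[[[0.005,0.002,0.05],[0,0,0],1],[[0.005,0.002,0.09],[0,0,0],1],[[0,0,0.1],[0,0,0],1],[[0,0,0.1],[0,0,0],1],[[0,0,0.1],[0,0,0],1],[[0,0,0.08],[0,0,0],1],[[0,0,0.05],[0,0,0],1],[[0,0,0.02],[0,0,0],1]])

```text
clock: 6.87
eef_pos: [0.5146, -0.1367, 0.1513]
tool_rot: [-0.597, 0.803, 0.001, -0.001]
ft_force: [0.2, 0.8, -0.2]
grip_width: 0.0849
grasp_force: 0.0
```

Emit:
apply_moves(steps=[[[0,0,0],[0,0,0],1],[[0,0,0],[0,0,0],0],[[0,0,0],[0,0,0],0],[[0,0,0],[0,0,0],0],[[0,0,0],[0,0,0],0],[[0,0,0],[0,0,0],0],[[0,0,0],[0,0,0],0],[[0,0,0],[0,0,0],0]])

```text
clock: 7.53
eef_pos: [0.5152, -0.1369, 0.1536]
tool_rot: [-0.597, 0.802, 0.0, -0.0]
ft_force: [-2.3, 0.7, 3.6]
grip_width: 0.0135
grasp_force: 58.6
```

Emit:
apply_moves(steps=[[[0,0,0],[0,0,0],0],[[0,0,0],[0,0,0],0],[[0,0,0],[0,0,0],0],[[0,0,0],[0,0,0],0],[[0,0,0],[0,0,0],0],[[0,0,0],[0,0,0],0],[[0,0,-0.01],[0,0,0],0],[[0,0,-0.01],[0,0,0],0]])

```text
clock: 8.2
eef_pos: [0.515, -0.1368, 0.156]
tool_rot: [-0.597, 0.802, 0.001, -0.001]
ft_force: [0.1, 0.2, -5.7]
grip_width: 0.0134
grasp_force: 58.3
```

Run:
```python
from h import *
o,p,r,y=st();print(o["clock"],p,y,o["joint_pos"].round(3),o["ft_force"],o["ft_torque"],o["grip_width"],o["grasp_force"])
```

```text
8.2 [ 0.51500881 -0.13679851  0.15597793] -1.8627513445289752 [-0.26   0.364 -0.072  1.137  0.    -1.539] [ 0.08139052  0.24658275 -5.6530135 ] [-0.01038694  0.01895983 -0.03647317] 0.013385797023377694 58.304747343063354
```

Emit:
apply_moves(steps=[[[0,0,-0.04],[0,0,0],0],[[0,0,-0.08],[0,0,0],0],[[0,0,-0.1],[0,0,0],0],[[0,0,-0.1],[0,0,0],0],[[0,0,-0.1],[0,0,0],0],[[0,0,-0.1],[0,0,0],0],[[0,0,-0.06],[0,0,0],0],[[0,0,-0.02],[0,0,0],0]])

```text
clock: 8.87
eef_pos: [0.5168, -0.1372, 0.2796]
tool_rot: [-0.597, 0.802, -0.002, 0.001]
ft_force: [0.3, -0.4, -4.3]
grip_width: 0.0133
grasp_force: 58.7
```

Emit:
apply_moves(steps=[[[-0.06,0.02,0],[0,0,0],0],[[-0.09,0.035,0],[0,0,0],0],[[-0.115,0.044,0],[0,0,0],0],[[-0.115,0.044,0],[0,0,0],0],[[-0.115,0.044,0],[0,0,0],0],[[-0.115,0.044,0],[0,0,0],0],[[-0.115,0.044,0],[0,0,0],0],[[-0.115,0.044,0],[0,0,0],0]])

```text
clock: 9.53
eef_pos: [0.5017, 0.044, 0.2756]
tool_rot: [-0.597, 0.802, 0.001, -0.001]
ft_force: [0.4, 0.9, -6.7]
grip_width: 0.0133
grasp_force: 58.8
```

Emit:
apply_moves(steps=[[[-0.115,0.044,0],[0,0,0],0],[[-0.09,0.035,0],[0,0,0],0],[[-0.03,0.01,0],[0,0,0],0],[[0,0,0],[0,0,0],0],[[0,0,0],[0,0,0],0],[[0,0,0],[0,0,0],0],[[0,0,0],[0,0,0],0],[[0,0,0],[0,0,0],0]])

```text
clock: 10.2
eef_pos: [0.4994, 0.0915, 0.277]
tool_rot: [-0.596, 0.803, -0.0, -0.0]
ft_force: [-0.1, 0.4, -4.9]
grip_width: 0.0135
grasp_force: 58.7
```

```bash
cat > look.py <<'E'
from h import *
import sys
o,p,r,y=st();print(o["clock"],p,y,o["joint_pos"].round(3),o["ft_force"].round(1),o["ft_torque"].round(3))
C=cal("wrist");a,d=camera("wrist");np.savez("w3.npz",a=a,d=d,Rm=C[2],t=C[3])
W=cloud("wrist",d,C);c=np.array([.523,.173]);h=np.hypot(W[...,0]-c[0],W[...,1]-c[1])
t=W[(abs(W[...,2]-.109)<.004)&(h<.035)&(h>.015)]
g=[(np.percentile(np.hypot(t[:,0]-x,t[:,1]-yy),2),x,yy) for x in np.arange(.517,.530,.0005) for yy in np.arange(.166,.180,.0005)]
b=max(g);print("bore",b,len(t))
P=W[(W[...,2]>.029)&(W[...,2]<.045)&(h<.0185)];print("nut",len(P),cv2.minAreaRect((P[:,:2]*1000).astype(np.float32)))
T=r.inv().apply((W-p).reshape(-1,3)).reshape(W.shape)
# held key in the tool frame by height along the tool axis
for lo,hi in((-.03,-.012),(.02,.105),(.106,.118),(.118,.146)):
    m=(abs(T[...,0])<.045)&(abs(T[...,1])<.035)&(T[...,2]>lo)&(T[...,2]<hi);Q=T[m]
    if len(Q)>20: print(lo,len(Q),"x",np.percentile(Q[:,0],[1,50,99]).round(4),"y",np.percentile(Q[:,1],[1,50,99]).round(4),"z",np.percentile(Q[:,2],[1,50,99]).round(4))
cv2.imwrite("pics/w3.png",a[...,::-1])
E
python3 look.py
```

```text
10.2 [0.49943321 0.0914773  0.27702757] -1.864364277607014 [ 0.181  0.246  0.087  1.412 -0.    -1.096] [-0.1  0.4 -4.9] [-0.027  0.031 -0.044]
bore (np.float64(0.031083682455783898), np.float64(0.5269999999999989), np.float64(0.17950000000000002)) 352
nut 0 ((0.0, 0.0), (0.0, 0.0), 0.0)
-0.03 7456 x [-0.0274  0.0096  0.0303] y [-0.0283 -0.0007  0.0276] z [-0.0297 -0.0205 -0.0127]
0.02 227 x [0.0026 0.0063 0.0074] y [-0.0072 -0.0007  0.0057] z [0.0774 0.0917 0.1044]
0.106 1316 x [-0.0118  0.0067  0.0192] y [-0.019  -0.0008  0.0176] z [0.1078 0.1125 0.1167]
0.118 336 x [0.0097 0.017  0.0193] y [-0.0175 -0.0008  0.0163] z [0.1183 0.1294 0.1435]
```

View pics/w3.png

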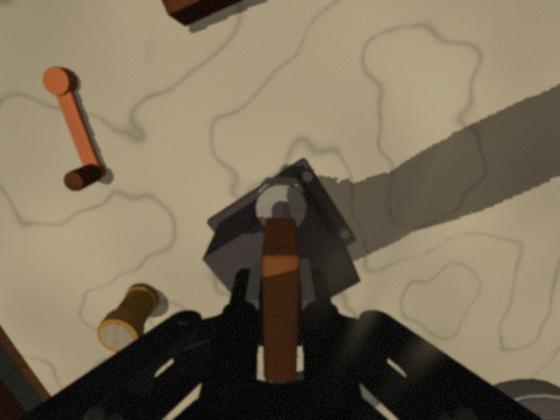

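The picture shows the held key hiding the bore, because the camera is on the stand side. I'll carry the key just past the bore, keeping it above the top face, so the camera looks straight down it.

Emit:
apply_moves(steps=[[[-0.06,0.001,0],[0,0,0],0],[[-0.11,0.001,0],[0,0,0],0],[[-0.13,0.001,0],[0,0,0],0],[[-0.13,0.001,0],[0,0,0],0],[[-0.13,0.001,0],[0,0,0],0],[[-0.13,0.001,0],[0,0,0],0],[[-0.1,0.001,0],[0,0,0],0],[[-0.06,0,0],[0,0,0],0]])

```text
clock: 10.92
eef_pos: [0.5475, 0.2586, 0.2765]
tool_rot: [-0.597, 0.802, 0.001, 0.0]
ft_force: [-0.0, 0.2, -5.6]
grip_width: 0.0131
grasp_force: 58.7
```

Emit:
apply_moves(steps=[[[0,0,0],[0,0,0],0],[[0,0,0],[0,0,0],0],[[0,0,0],[0,0,0],0],[[0,0,0],[0,0,0],0],[[0,0,0],[0,0,0],0],[[0,0,0],[0,0,0],0],[[0,0,0],[0,0,0],0],[[0,0,0],[0,0,0],0]])

```text
clock: 11.58
eef_pos: [0.547, 0.2552, 0.2774]
tool_rot: [-0.596, 0.803, -0.0, 0.0]
ft_force: [0.4, 0.3, -5.5]
grip_width: 0.0133
grasp_force: 58.7
```

```bash
python3 look.py
```

```text
11.5833 [0.54701444 0.25524009 0.27735381] -1.8633371882769432 [ 0.437  0.445  0.372  1.497 -0.    -0.842] [ 0.4  0.3 -5.5] [-0.015 -0.078 -0.001]
bore (np.float64(0.021886981331820977), np.float64(0.5229999999999994), np.float64(0.17350000000000002)) 3532
nut 534 ((522.8262939453125, 173.4791259765625), (24.530990600585938, 23.096599578857422), 71.05945587158203)
-0.03 7456 x [-0.0275  0.0095  0.0304] y [-0.0282 -0.0006  0.0275] z [-0.0298 -0.0205 -0.0127]
0.02 230 x [0.0024 0.0065 0.0075] y [-0.0071 -0.0007  0.0058] z [0.0776 0.0918 0.1049]
0.106 1319 x [-0.0119  0.0067  0.0192] y [-0.019  -0.0007  0.0175] z [0.1081 0.1125 0.117 ]
0.118 331 x [0.0096 0.017  0.0192] y [-0.0173 -0.0008  0.0163] z [0.1181 0.1297 0.1438]
```

Emit:
apply_moves(steps=[[[0.05,0,0],[0,0,0],0],[[0.08,0,0],[0,0,0],0],[[0.09,0,0],[0,0,0],0],[[0.09,0,0],[0,0,0],0],[[0.07,0,0],[0,0,0],0],[[0.0425,0,0],[0,0,0],0],[[0,0,0],[0,0,0.0095],0],[[0,0,0],[0,0,0],0]])

```text
clock: 12.3
eef_pos: [0.5226, 0.1739, 0.2775]
tool_rot: [-0.584, 0.812, 0.0, 0.0]
ft_force: [-0.1, 0.7, -5.3]
grip_width: 0.0131
grasp_force: 58.8
```

Emit:
apply_moves(steps=[[[0,0,0.02],[0,0,0],0],[[0,0,0.02],[0,0,0],0],[[0,0,0.02],[0,0,0],0],[[0,0,0],[0,0,0],0],[[0,0,0],[0,0,0],0],[[0,0,0],[0,0,0],0],[[0,0,0],[0,0,0],0],[[0,0,0],[0,0,0],0]])

```text
clock: 12.97
eef_pos: [0.5228, 0.1748, 0.2653]
tool_rot: [-0.585, 0.811, -0.0, 0.0]
ft_force: [0.4, -0.6, -6.5]
grip_width: 0.0137
grasp_force: 58.6
```

```bash
cat > s.py <<'E'
from h import *
o,p,r,y=st();print("%.2f"%o["clock"],p.round(4),"yaw %.4f"%y,"F",o["ft_force"].round(2),"T",o["ft_torque"].round(3),"grip",o["grasp_force"].round(1),"dir tilt",r.as_matrix()[:,2].round(4))
E
python3 s.py
```

```text
Traceback (most recent call last):
  File "s.py", line 2, in <module>
    o,p,r,y=st();print("%.2f"%o["clock"],p.round(4),"yaw %.4f"%y,"F",o["ft_force"].round(2),"T",o["ft_torque"].round(3),"grip",o["grasp_force"].round(1),"dir tilt",r.as_matrix()[:,2].round(4))
                                                                                                                               ^^^^^^^^^^^^^^^^^^^^^^
AttributeError: 'float' object has no attribute 'round'
```

Emit:
apply_moves(steps=[[[0.003,0,0.01],[0,0,0],0],[[0,0,0.01],[0,0,0],0],[[0,0,0.01],[0,0,0],0],[[0,0,0.01],[0,0,0],0],[[0,0,0.01],[0,0,0],0],[[0,0,0.01],[0,0,0],0],[[0,0,0.005],[0,0,0],0],[[0,0,0],[0,0,0],0]])

```text
clock: 13.63
eef_pos: [0.5223, 0.1741, 0.2517]
tool_rot: [-0.585, 0.811, 0.0, -0.0]
ft_force: [-0.2, 0.2, -4.6]
grip_width: 0.0135
grasp_force: 58.8
```

```bash
sed -i 's/o\["grasp_force"\].round(1)/o["grasp_force"]/' s.py;python3 s.py
```

```text
13.63 [0.5223 0.1741 0.2517] yaw -1.8926 F [-0.2   0.23 -4.57] T [-0.012  0.005  0.003] grip 58.82382810115814 dir tilt [-7.e-04 -2.e-04 -1.e+00]
```

Emit:
apply_moves(steps=[[[0,0,0.006],[0,0,0],0],[[0,0,0.006],[0,0,0],0],[[0,0,0.006],[0,0,0],0],[[0,0,0.006],[0,0,0],0],[[0,0,0.006],[0,0,0],0],[[0,0,0.006],[0,0,0],0],[[0,0,0],[0,0,0],0],[[0,0,0],[0,0,0],0]])

```text
clock: 14.3
eef_pos: [0.5224, 0.1741, 0.2448]
tool_rot: [-0.585, 0.811, 0.0, -0.0]
ft_force: [-0.5, 0.4, -5.3]
grip_width: 0.0133
grasp_force: 58.8
```

```bash
python3 s.py
```

```text
14.30 [0.5224 0.1741 0.2448] yaw -1.8926 F [-0.52  0.36 -5.33] T [ 0.071 -0.015 -0.029] grip 58.77261221408844 dir tilt [-2.e-04 -1.e-04 -1.e+00]
```

Emit:
apply_moves(steps=[[[0,0,0.015],[0,0,0],0],[[0,0,0.02],[0,0,0],0],[[0,0,0.02],[0,0,0],0],[[0,0,0.02],[0,0,0],0],[[0,0,0.02],[0,0,0],0],[[0,0,0.02],[0,0,0],0],[[0,0,0.01],[0,0,0],0],[[0,0,0],[0,0,0],0]])

```text
clock: 14.97
eef_pos: [0.522, 0.174, 0.2191]
tool_rot: [-0.585, 0.811, 0.0, -0.001]
ft_force: [-0.0, -0.7, -6.2]
grip_width: 0.0136
grasp_force: 58.6
```

Emit:
apply_moves(steps=[[[0,0,0.02],[0,0,0],0],[[0,0,0.02],[0,0,0],0],[[0,0,0.02],[0,0,0],0],[[0,0,0.02],[0,0,0],0],[[0,0,0.02],[0,0,0],0],[[0,0,0.02],[0,0,0],0],[[0,0,0.01],[0,0,0],0],[[0,0,0],[0,0,0],0]])

```text
clock: 15.63
eef_pos: [0.5221, 0.174, 0.1931]
tool_rot: [-0.585, 0.811, 0.0, -0.001]
ft_force: [-0.4, 0.1, -6.0]
grip_width: 0.0131
grasp_force: 58.7
```

```bash
python3 s.py
```

```text
15.63 [0.5221 0.174  0.1931] yaw -1.8925 F [-0.37  0.12 -6.01] T [-0.004  0.043  0.041] grip 58.66083383560181 dir tilt [-1.3e-03 -4.0e-04 -1.0e+00]
```

Emit:
apply_moves(steps=[[[0,0,0.015],[0,0,0],0],[[0,0,0.015],[0,0,0],0],[[0,0,0.015],[0,0,0],0],[[0,0,0.01],[0,0,0],0],[[0,0,0.005],[0,0,0],0],[[0,0,0.005],[0,0,0],0],[[0,0,0.005],[0,0,0],0],[[0,0,0],[0,0,0],0]])

```text
clock: 16.3
eef_pos: [0.5224, 0.1741, 0.1797]
tool_rot: [-0.585, 0.811, 0.0, -0.0]
ft_force: [0.1, -0.7, -5.0]
grip_width: 0.0134
grasp_force: 58.8
```

```bash
python3 s.py
```

```text
16.30 [0.5224 0.1741 0.1797] yaw -1.8926 F [ 0.07 -0.69 -5.03] T [-0.024 -0.016  0.   ] grip 58.77319157123566 dir tilt [-2.e-04 -1.e-04 -1.e+00]
```

Emit:
apply_moves(steps=[[[0,0,0.004],[0,0,0],0],[[0,0,0.004],[0,0,0],0],[[0,0,0.004],[0,0,0],0],[[0,0,0.004],[0,0,0],0],[[0,0,0],[0,0,0],0],[[0,0,0],[0,0,0],0],[[0,0,0],[0,0,0],0],[[0,0,0],[0,0,0],0]])

```text
clock: 16.97
eef_pos: [0.5225, 0.1742, 0.1768]
tool_rot: [-0.585, 0.811, -0.0, 0.0]
ft_force: [0.5, 1.1, -5.4]
grip_width: 0.0133
grasp_force: 58.8
```

```bash
python3 s.py
```

```text
16.97 [0.5225 0.1742 0.1768] yaw -1.8926 F [ 0.47  1.15 -5.38] T [-0.015 -0.03   0.002] grip 58.77277672290802 dir tilt [ 1.e-04  0.e+00 -1.e+00]
```

Emit:
apply_moves(steps=[[[0,0,0.005],[0,0,0],0],[[0,0,0.005],[0,0,0],0],[[0,0,0.005],[0,0,0],0],[[0,0,0.005],[0,0,0],0],[[0,0,0.005],[0,0,0],0],[[0,0,0.005],[0,0,0],0],[[0,0,0],[0,0,0],0],[[0,0,0],[0,0,0],0]])

```text
clock: 17.63
eef_pos: [0.5224, 0.1741, 0.1706]
tool_rot: [-0.585, 0.811, 0.0, -0.0]
ft_force: [0.4, 0.4, -6.2]
grip_width: 0.0132
grasp_force: 58.8
```

```bash
python3 s.py
```

```text
17.63 [0.5224 0.1741 0.1706] yaw -1.8925 F [ 0.44  0.36 -6.17] T [ 0.019  0.005 -0.005] grip 58.77133905887604 dir tilt [-2.e-04 -0.e+00 -1.e+00]
```

Rim is now about 27 mm up, and the socket is well onto the nut with no resistance. Next I'll creep down to floor contact, expected at TCP z ≈ 0.1636.

Emit:
apply_moves(steps=[[[0,0,0.006],[0,0,0],0],[[0,0,0.006],[0,0,0],0],[[0,0,0.006],[0,0,0],0],[[0,0,0.006],[0,0,0],0],[[0,0,0.006],[0,0,0],0],[[0,0,0],[0,0,0],0],[[0,0,0],[0,0,0],0],[[0,0,0],[0,0,0],0]])

```text
clock: 18.3
eef_pos: [0.5225, 0.1741, 0.1647]
tool_rot: [-0.585, 0.811, -0.0, 0.0]
ft_force: [0.7, 1.6, -4.3]
grip_width: 0.0135
grasp_force: 58.8
```

Emit:
apply_moves(steps=[[[0,0,0.003],[0,0,0],0],[[0,0,0],[0,0,0],0],[[0,0,0.003],[0,0,0],0],[[0,0,0],[0,0,0],0],[[0,0,0],[0,0,0],0],[[0,0,0],[0,0,0],0],[[0,0,0],[0,0,0],0],[[0,0,0],[0,0,0],0]])

```text
clock: 18.97
eef_pos: [0.5225, 0.1742, 0.1636]
tool_rot: [-0.585, 0.811, -0.0, 0.0]
ft_force: [-0.2, -0.6, -5.4]
grip_width: 0.0134
grasp_force: 58.9
```

```bash
python3 s.py
```

```text
18.97 [0.5225 0.1742 0.1636] yaw -1.8925 F [-0.2  -0.57 -5.41] T [ 0.028 -0.063 -0.015] grip 58.89022886753082 dir tilt [ 2.e-04  1.e-04 -1.e+00]
```

Emit:
apply_moves(steps=[[[0,0,0.002],[0,0,0],0],[[0,0,0],[0,0,0],0],[[0,0,0.002],[0,0,0],0],[[0,0,0],[0,0,0],0],[[0,0,0],[0,0,0],0],[[0,0,0],[0,0,0],0],[[0,0,0],[0,0,0],0],[[0,0,0],[0,0,0],0]])

```text
clock: 19.63
eef_pos: [0.5227, 0.1743, 0.1635]
tool_rot: [-0.585, 0.811, -0.0, 0.001]
ft_force: [-2.5, -0.8, 5.9]
grip_width: 0.0131
grasp_force: 60.3
```

```bash
python3 s.py
```

```text
19.63 [0.5227 0.1743 0.1635] yaw -1.8925 F [-2.5  -0.81  5.94] T [-0.211  0.773 -0.019] grip 60.25042712688446 dir tilt [ 1.e-03  5.e-04 -1.e+00]
```

The key is on the floor: TCP stalled at 0.1635 with about 11 N on it. I'll ease the pressure slightly and turn clockwise (+tool z). The first 0.4 rad is safe, as at least 0.5 rad remains.

Emit:
apply_moves(steps=[[[0,0,-0.002],[0,0,0],0],[[0,0,0],[0,0,0.01],0],[[0,0,0],[0,0,0.02],0],[[0,0,0],[0,0,0.02],0],[[0,0,0],[0,0,0.02],0],[[0,0,0],[0,0,0.02],0],[[0,0,0],[0,0,0.02],0],[[0,0,0],[0,0,0.015],0]])

```text
clock: 20.3
eef_pos: [0.5226, 0.1738, 0.1636]
tool_rot: [-0.414, 0.91, -0.001, 0.0]
ft_force: [-1.9, -1.6, 4.3]
grip_width: 0.0134
grasp_force: 60.2
```

```bash
python3 s.py
```

```text
20.30 [0.5226 0.1738 0.1636] yaw -2.2877 F [-1.9  -1.56  4.27] T [-0.477  0.617  0.198] grip 60.18501162528992 dir tilt [ 7.e-04 -8.e-04 -1.e+00]
```

Emit:
apply_moves(steps=[[[0,0,0],[0,0,0.01],0],[[0,0,0],[0,0,0.01],0],[[0,0,0],[0,0,0.01],0],[[0,0,0],[0,0,0.01],0],[[0,0,0],[0,0,0],0],[[0,0,0],[0,0,0],0],[[0,0,0],[0,0,0],0],[[0,0,0],[0,0,0],0]])

```text
clock: 20.97
eef_pos: [0.5226, 0.1738, 0.1635]
tool_rot: [-0.358, 0.934, -0.0, 0.0]
ft_force: [-1.8, -1.0, 4.8]
grip_width: 0.0131
grasp_force: 60.3
```

```bash
python3 s.py
```

```text
20.97 [0.5226 0.1738 0.1635] yaw -2.4103 F [-1.76 -1.04  4.81] T [-0.533  0.652  0.043] grip 60.327805280685425 dir tilt [ 6.e-04 -7.e-04 -1.e+00]
```

Emit:
apply_moves(steps=[[[0,0,0],[0,0,0.003],0],[[0,0,0],[0,0,0.003],0],[[0,0,0],[0,0,0.003],0],[[0,0,0],[0,0,0.003],0],[[0,0,0],[0,0,0.003],0],[[0,0,0],[0,0,0.003],0],[[0,0,0],[0,0,0.002],0],[[0,0,0],[0,0,0.002],0]])

```text
clock: 21.63
eef_pos: [0.5226, 0.1738, 0.1636]
tool_rot: [-0.325, 0.946, -0.0, 0.0]
ft_force: [-1.9, -1.4, 5.5]
grip_width: 0.0136
grasp_force: 60.3
```

```bash
python3 s.py
```

```text
21.63 [0.5226 0.1738 0.1636] yaw -2.4793 F [-1.93 -1.4   5.5 ] T [-0.604  0.673  0.237] grip 60.27543067932129 dir tilt [ 7.e-04 -8.e-04 -1.e+00]
```

Emit:
apply_moves(steps=[[[0,0,0],[0,0,0.002],0],[[0,0,0],[0,0,0.002],0],[[0,0,0],[0,0,0.002],0],[[0,0,0],[0,0,0.002],0],[[0,0,0],[0,0,0.002],0],[[0,0,0],[0,0,0.002],0],[[0,0,0],[0,0,0.002],0],[[0,0,0],[0,0,0.002],0]])

```text
clock: 22.3
eef_pos: [0.5226, 0.1737, 0.1635]
tool_rot: [-0.301, 0.954, -0.001, 0.0]
ft_force: [-2.7, -2.3, 5.8]
grip_width: 0.0132
grasp_force: 60.3
```

```bash
python3 s.py
```

```text
22.30 [0.5226 0.1737 0.1635] yaw -2.5295 F [-2.69 -2.35  5.82] T [-0.585  0.687  0.184] grip 60.31142234802246 dir tilt [ 6.e-04 -9.e-04 -1.e+00]
```

Emit:
apply_moves(steps=[[[0,0,0],[0,0,0.002],0],[[0,0,0],[0,0,0.002],0],[[0,0,0],[0,0,0.002],0],[[0,0,0],[0,0,0.002],0],[[0,0,0],[0,0,0.002],0],[[0,0,0],[0,0,0.002],0],[[0,0,0],[0,0,0.002],0],[[0,0,0],[0,0,0.002],0]])

```text
clock: 22.97
eef_pos: [0.5226, 0.1737, 0.1635]
tool_rot: [-0.277, 0.961, -0.001, 0.0]
ft_force: [-2.2, -1.7, 6.6]
grip_width: 0.0131
grasp_force: 60.3
```

```bash
python3 s.py
```

```text
22.97 [0.5226 0.1737 0.1635] yaw -2.5798 F [-2.25 -1.73  6.6 ] T [-0.586  0.639  0.258] grip 60.332937240600586 dir tilt [ 6.e-04 -9.e-04 -1.e+00]
```

Emit:
apply_moves(steps=[[[0,0,0],[0,0,0.002],0],[[0,0,0],[0,0,0.002],0],[[0,0,0],[0,0,0.002],0],[[0,0,0],[0,0,0.002],0],[[0,0,0],[0,0,0.002],0],[[0,0,0],[0,0,0.002],0],[[0,0,0],[0,0,0.002],0],[[0,0,0],[0,0,0.002],0]])

```text
clock: 23.63
eef_pos: [0.5226, 0.1737, 0.1635]
tool_rot: [-0.253, 0.967, -0.001, 0.0]
ft_force: [-1.7, -2.1, 5.4]
grip_width: 0.0134
grasp_force: 60.3
```

```bash
python3 s.py
```

```text
23.63 [0.5226 0.1737 0.1635] yaw -2.6301 F [-1.71 -2.11  5.39] T [-0.63   0.657  0.27 ] grip 60.34235715866089 dir tilt [ 6.e-04 -9.e-04 -1.e+00]
```

Emit:
apply_moves(steps=[[[0,0,0],[0,0,0.002],0],[[0,0,0],[0,0,0.002],0],[[0,0,0],[0,0,0.002],0],[[0,0,0],[0,0,0.002],0],[[0,0,0],[0,0,0.002],0],[[0,0,0],[0,0,0.002],0],[[0,0,0],[0,0,0.002],0],[[0,0,0],[0,0,0.002],0]])

```text
clock: 24.3
eef_pos: [0.5226, 0.1737, 0.1635]
tool_rot: [-0.229, 0.973, -0.001, 0.0]
ft_force: [-2.9, -2.9, 5.4]
grip_width: 0.0134
grasp_force: 60.4
```

```bash
python3 s.py
```

```text
24.30 [0.5226 0.1737 0.1635] yaw -2.6801 F [-2.86 -2.89  5.36] T [-0.589  0.68   0.337] grip 60.36491632461548 dir tilt [ 6.e-04 -1.e-03 -1.e+00]
```

Emit:
apply_moves(steps=[[[0,0,0],[0,0,0.001],0],[[0,0,0],[0,0,0.001],0],[[0,0,0],[0,0,0.001],0],[[0,0,0],[0,0,0.001],0],[[0,0,0],[0,0,0.001],0],[[0,0,0],[0,0,0.001],0],[[0,0,0],[0,0,0.001],0],[[0,0,0],[0,0,0.001],0]])

```text
clock: 24.97
eef_pos: [0.5225, 0.1737, 0.1635]
tool_rot: [-0.217, 0.976, -0.001, 0.0]
ft_force: [-3.0, -3.0, 5.7]
grip_width: 0.0136
grasp_force: 60.6
```

```bash
python3 s.py
```

```text
24.97 [0.5225 0.1737 0.1635] yaw -2.7039 F [-2.97 -2.95  5.75] T [-0.681  0.7    0.808] grip 60.59303283691406 dir tilt [ 5.0e-04 -1.2e-03 -1.0e+00]
```

Torque jumped to 0.8 N m, so the nut is at its stop. I'll back off at once, within the socket's play, to unload it.

Emit:
apply_moves(steps=[[[0,0,0],[0,0,-0.01],0],[[0,0,0],[0,0,-0.01],0],[[0,0,0],[0,0,-0.01],0],[[0,0,0],[0,0,0],0],[[0,0,0],[0,0,0],0],[[0,0,0],[0,0,0],0],[[0,0,0],[0,0,0],0],[[0,0,0],[0,0,0],0]])

```text
clock: 25.63
eef_pos: [0.5228, 0.1736, 0.1635]
tool_rot: [-0.262, 0.965, -0.001, 0.0]
ft_force: [-1.0, -2.5, 4.9]
grip_width: 0.0133
grasp_force: 60.3
```

```bash
python3 s.py
```

```text
25.63 [0.5228 0.1736 0.1635] yaw -2.6124 F [-0.97 -2.46  4.87] T [-0.714  0.435  0.062] grip 60.305811166763306 dir tilt [ 0.0011 -0.001  -1.    ]
```

Emit:
apply_moves(steps=[[[0,0,-0.005],[0,0,0],0],[[0,0,-0.01],[0,0,0],0],[[0,0,-0.02],[0,0,0],0],[[0,0,-0.03],[0,0,0],0],[[0,0,-0.03],[0,0,0],0],[[0,0,-0.03],[0,0,0],0],[[0,0,-0.03],[0,0,0],0],[[0,0,-0.03],[0,0,0],0]])

```text
clock: 26.3
eef_pos: [0.5225, 0.1743, 0.2009]
tool_rot: [-0.262, 0.965, 0.0, 0.0]
ft_force: [0.7, -0.5, -6.2]
grip_width: 0.0132
grasp_force: 58.7
```

Emit:
apply_moves(steps=[[[0,0,-0.05],[0,0,0],0],[[0,0,-0.06],[0,0,0],0],[[0,0,-0.06],[0,0,0],0],[[0,0,-0.06],[0,0,0],0],[[0,0,-0.06],[0,0,0],0],[[0,0,-0.06],[0,0,0],0],[[0,0,-0.04],[0,0,0],0],[[0,0,0],[0,0,0],0]])

```text
clock: 26.97
eef_pos: [0.5235, 0.1746, 0.281]
tool_rot: [-0.262, 0.965, 0.0, 0.002]
ft_force: [0.8, 0.0, -5.3]
grip_width: 0.0134
grasp_force: 58.9
```

Emit:
apply_moves(steps=[[[-0.05,0,0],[0,0,0],0],[[-0.08,0,0],[0,0,0],0],[[-0.09,0,0],[0,0,0],0],[[-0.09,0,0],[0,0,0],0],[[-0.07,0,0],[0,0,0],0],[[-0.04,0,0],[0,0,0],0],[[0,0,0],[0,0,0],0],[[0,0,0],[0,0,0],0]])

```text
clock: 27.63
eef_pos: [0.5946, 0.2165, 0.2769]
tool_rot: [-0.262, 0.965, -0.0, -0.001]
ft_force: [-1.0, 0.1, -5.7]
grip_width: 0.0129
grasp_force: 58.8
```

```bash
python3 look.py
```

```text
27.6333 [0.5946224  0.21650264 0.2768634 ] -2.611812874223104 [ 0.349  0.513  0.479  1.538 -0.    -0.181] [-1.   0.1 -5.7] [-0.024  0.028 -0.004]
bore (np.float64(0.021895172625974523), np.float64(0.5224999999999994), np.float64(0.17350000000000002)) 3524
nut 530 ((523.0296630859375, 173.28713989257812), (24.432109832763672, 22.304306030273438), 30.822330474853516)
-0.03 7420 x [-0.0279  0.0088  0.0298] y [-0.0278 -0.0004  0.0276] z [-0.0298 -0.0205 -0.0127]
0.02 229 x [0.0017 0.0058 0.0068] y [-0.0069 -0.0005  0.006 ] z [0.0779 0.0916 0.1047]
0.106 1329 x [-0.0121  0.0061  0.0186] y [-0.0187 -0.0005  0.0178] z [0.1076 0.1125 0.1173]
0.118 328 x [0.0092 0.0163 0.0186] y [-0.017  -0.0005  0.0164] z [0.1182 0.13   0.1434]
```

The nut went from 71.2° to 30.8°, which is 0.705 rad clockwise up to the stop. Now carrying the key back to the stand.

Emit:
apply_moves(steps=[[[0.05,-0.053,0],[0,0,0],0],[[0.074,-0.08,0],[0,0,0],0],[[0.086,-0.093,0],[0,0,0],0],[[0.086,-0.093,0],[0,0,0],0],[[0.086,-0.093,0],[0,0,0],0],[[0.086,-0.093,0],[0,0,0],0],[[0.086,-0.093,0],[0,0,0],0],[[0.086,-0.093,0],[0,0,0],0]])

```text
clock: 28.35
eef_pos: [0.5529, 0.0312, 0.2785]
tool_rot: [-0.262, 0.965, -0.0, 0.0]
ft_force: [0.3, -0.7, -5.8]
grip_width: 0.013
grasp_force: 58.9
```

Emit:
apply_moves(steps=[[[0.086,-0.093,0],[0,0,0],0],[[0.086,-0.093,0],[0,0,0],0],[[0.086,-0.093,0],[0,0,0],0],[[0.086,-0.093,0],[0,0,0],0],[[0.086,-0.093,0],[0,0,0],0],[[0.074,-0.08,0],[0,0,0],0],[[0.05,-0.053,0],[0,0,0],0],[[0.037,-0.04,0],[0,0,0],0]])

```text
clock: 29.02
eef_pos: [0.5153, -0.1387, 0.2786]
tool_rot: [-0.261, 0.965, -0.0, -0.0]
ft_force: [0.2, 0.5, -5.2]
grip_width: 0.0131
grasp_force: 58.9
```

Emit:
apply_moves(steps=[[[0,0,0.02],[0,0,0],0],[[0,0,0.04],[0,0,0],0],[[0,0,0.06],[0,0,0],0],[[0,0,0.05],[0,0,0],0],[[0,0,0.04],[0,0,0],0],[[0,0,0],[0,0,0],0],[[0,0,0],[0,0,0],0],[[0,0,0],[0,0,0],0]])

```text
clock: 29.68
eef_pos: [0.5171, -0.1369, 0.2364]
tool_rot: [-0.262, 0.965, -0.0, 0.0]
ft_force: [0.5, 0.2, -4.8]
grip_width: 0.0136
grasp_force: 59.0
```

```bash
python3 s.py
```

```text
29.68 [ 0.5171 -0.1369  0.2364] yaw -2.6113 F [ 0.54  0.23 -4.78] T [-0.018 -0.028  0.029] grip 58.95847499370575 dir tilt [ 5.e-04 -1.e-04 -1.e+00]
```

Emit:
apply_moves(steps=[[[0.0065,0.004,0.02],[0,0,0],0],[[0,0,0.03],[0,0,0],0],[[0,0,0.03],[0,0,0],0],[[0,0,0.02],[0,0,0],0],[[0,0,0.015],[0,0,0],0],[[0,0,0.015],[0,0,0],0],[[0,0,0.01],[0,0,0],0],[[0,0,0.01],[0,0,0],0]])

```text
clock: 30.35
eef_pos: [0.5153, -0.1372, 0.2059]
tool_rot: [-0.262, 0.965, -0.0, 0.0]
ft_force: [-0.5, 0.4, -5.9]
grip_width: 0.0134
grasp_force: 58.9
```

Emit:
apply_moves(steps=[[[0,0,0.01],[0,0,0],0],[[0,0,0.01],[0,0,0],0],[[0,0,0.01],[0,0,0],0],[[0,0,0.01],[0,0,0],0],[[0,0,0],[0,0,0],0],[[0,0,0],[0,0,0],0],[[0,0,0],[0,0,0],0],[[0,0,0],[0,0,0],0]])

```text
clock: 31.02
eef_pos: [0.5153, -0.1372, 0.1983]
tool_rot: [-0.262, 0.965, -0.0, 0.0]
ft_force: [-0.9, -0.1, -6.8]
grip_width: 0.0133
grasp_force: 58.9
```

```bash
python3 s.py
```

```text
31.02 [ 0.5153 -0.1372  0.1983] yaw -2.6120 F [-0.85 -0.1  -6.83] T [-0.006  0.032 -0.012] grip 58.94377291202545 dir tilt [ 3.e-04 -1.e-04 -1.e+00]
```

Emit:
apply_moves(steps=[[[0,0,0.02],[0,0,0],0],[[0,0,0.03],[0,0,0],0],[[0,0,0.03],[0,0,0],0],[[0,0,0.03],[0,0,0],0],[[0,0,0.03],[0,0,0],0],[[0,0,0.03],[0,0,0],0],[[0,0,0.02],[0,0,0],0],[[0,0,0.01],[0,0,0],0]])

```text
clock: 31.68
eef_pos: [0.5147, -0.137, 0.157]
tool_rot: [-0.262, 0.965, 0.0, -0.001]
ft_force: [0.9, -0.1, -6.6]
grip_width: 0.0135
grasp_force: 59.0
```

Emit:
apply_moves(steps=[[[0,0,0.004],[0,0,0],0],[[0,0,0.004],[0,0,0],0],[[0,0,0.004],[0,0,0],0],[[0,0,0.004],[0,0,0],0],[[0,0,0.004],[0,0,0],0],[[0,0,0],[0,0,0],0],[[0,0,0],[0,0,0],0],[[0,0,0],[0,0,0],0]])

```text
clock: 32.35
eef_pos: [0.5153, -0.1372, 0.1542]
tool_rot: [-0.262, 0.965, -0.0, 0.0]
ft_force: [-0.1, -0.1, -5.8]
grip_width: 0.0132
grasp_force: 59.0
```

```bash
python3 s.py
```

```text
32.35 [ 0.5153 -0.1372  0.1542] yaw -2.6120 F [-0.14 -0.12 -5.78] T [ 0.001  0.019 -0.013] grip 58.951181173324585 dir tilt [ 2.e-04 -1.e-04 -1.e+00]
```

Emit:
apply_moves(steps=[[[0,0,0.003],[0,0,0],0],[[0,0,0],[0,0,0],0],[[0,0,0.002],[0,0,0],0],[[0,0,0],[0,0,0],0],[[0,0,0.001],[0,0,0],0],[[0,0,0],[0,0,0],0],[[0,0,0],[0,0,0],0],[[0,0,0],[0,0,0],0]])

```text
clock: 33.02
eef_pos: [0.5155, -0.1372, 0.1535]
tool_rot: [-0.262, 0.965, -0.0, 0.0]
ft_force: [-1.4, 1.1, 2.4]
grip_width: 0.0133
grasp_force: 60.1
```

```bash
python3 s.py
```

```text
33.02 [ 0.5155 -0.1372  0.1535] yaw -2.6120 F [-1.37  1.15  2.39] T [ 0.178  0.491 -0.022] grip 60.07717967033386 dir tilt [ 9.e-04 -1.e-04 -1.e+00]
```

The key is on the stand floor, so I'll release it and rise.

Emit:
apply_moves(steps=[[[0,0,0],[0,0,0],1],[[0,0,0],[0,0,0],1],[[0,0,0],[0,0,0],1],[[0,0,0],[0,0,0],1],[[0,0,0],[0,0,0],1],[[0,0,0],[0,0,0],1],[[0,0,0],[0,0,0],1],[[0,0,0],[0,0,0],1]])

```text
clock: 33.68
eef_pos: [0.5152, -0.1372, 0.1528]
tool_rot: [-0.262, 0.965, 0.0, -0.0]
ft_force: [0.5, -0.2, 0.1]
grip_width: 0.0853
grasp_force: 0.0
```

Emit:
apply_moves(steps=[[[0,0,-0.02],[0,0,0],1],[[0,0,-0.05],[0,0,0],1],[[0,0,-0.1],[0,0,0],1],[[0,0,-0.1],[0,0,0],1],[[0,0,-0.1],[0,0,0],1],[[0,0,-0.1],[0,0,0],1],[[0,0,-0.08],[0,0,0],1],[[0,0,-0.04],[0,0,0],1]])

```text
clock: 34.35
eef_pos: [0.5163, -0.1375, 0.2745]
tool_rot: [-0.262, 0.965, -0.001, 0.002]
ft_force: [-0.0, -0.0, 0.6]
grip_width: 0.0854
grasp_force: 0.0
```

Emit:
apply_moves(steps=[[[0,0,0],[0,0,0],1],[[0,0,0],[0,0,0],1],[[0,0,0],[0,0,0],1],[[0,0,0],[0,0,0],1],[[0,0,0],[0,0,0],1],[[0,0,0],[0,0,0],1],[[0,0,0],[0,0,0],1],[[0,0,0],[0,0,0],1]])

```text
clock: 35.02
eef_pos: [0.5151, -0.1372, 0.2706]
tool_rot: [-0.262, 0.965, 0.0, -0.0]
ft_force: [-0.7, -0.7, 0.4]
grip_width: 0.0852
grasp_force: 0.0
```

Run:
```python
from h import *
o,p,r,y=st();print(o["clock"],p,o["grip_width"])
C=cal("wrist");a,d=camera("wrist");W=cloud("wrist",d,C);h=np.hypot(W[...,0]-.516,W[...,1]+.137)
P=W[(W[...,2]>.165)&(W[...,2]<.19)&(h<.045)];print(len(P),cv2.minAreaRect((P[:,:2]*1000).astype(np.float32)),np.percentile(P[:,2],[2,50,98]))
a,_=camera("scene");b=np.load("scene.npz")["a"]
cv2.imwrite("pics/end.png",a[90:320,100:460,::-1].repeat(2,0).repeat(2,1))
D=np.abs(a.astype(int)-b).sum(2)
for n,(u,v) in dict(lens_b=(175,211),lens_a=(295,270),crank=(232,240),box=(411,280)).items(): print(n,(D[v-25:v+25,u-25:u+25]>90).mean())
```

```text
35.0167 [ 0.51512555 -0.13715517  0.27058082] 0.08515316968756349
1543 ((515.7164916992188, -137.59422302246094), (59.49542999267578, 13.589933395385742), 30.854246139526367) [0.16990585 0.17406554 0.17541948]
lens_b 0.0
lens_a 0.0
crank 0.0
box 0.0
```

View pics/end.png

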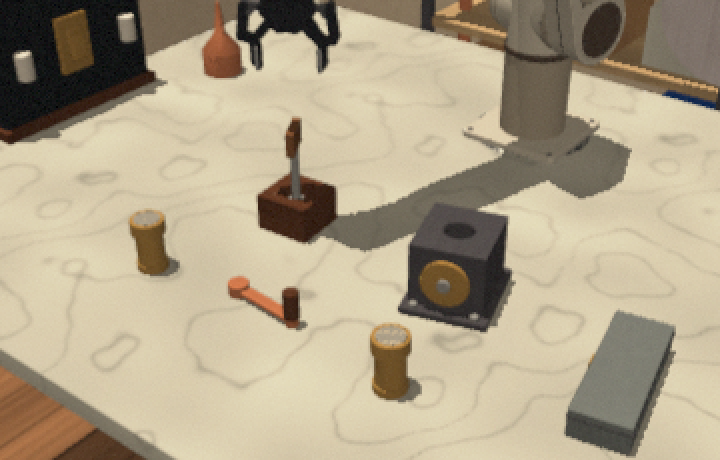

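The picture shows the key upright at (293,160) in its stand, at the same handle height as before. The bystanders are unmoved and the gripper is clear.

```bash
python3 -c "
from workcell import bot
print(bot.job_done())"
```

```text
the job is handed in; nothing more can be done
None
```

The job is handed in: the nut was turned about 0.70 rad clockwise to its stop and the key is back upright, fully down in its stand with nothing else moved, but the wrist torque briefly read 0.81 N m at the stop, over the 0.7 N m guide, before I backed off.

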